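Stir the knob blanks in the drying pot

ROBOT

A 6-joint arm with a two-finger parallel gripper is mounted at the origin on a cart in front of the work surface, level with it; the furniture and walls round the work are solid. World frame = base frame: x ahead of the robot, y to its left, z up, the work surface at z = 0. Lengths are in mm, angles in degrees, forces in N, time in s.
With the tool pointing down it reaches from about 300 to 850 mm from the base axis. Payload 4.2 kg.
Tool frame: the origin (TCP) lies on the centre line of the jaws, within the pads' length; the fingertips stand 11 mm ahead of it and the grasp point (between the pads) lies 8 mm behind it; z points along the fingers, y is the line along which they close (so a half turn about z gives the same grasp; the last joint's range is limited). The gripper opens to 91 mm and grips with 3 to 60 N. Pads are 32 mm wide; open, the fingers measure 118 mm over their backs; the gripper's body (76 mm by 178 mm) begins 60 mm behind the grasp point.
Start: joints at [-65.661, 18.312, 89.639, -0, 72.044, -1.146], TCP at [247.415, -519.066, 203.776] pointing down, gripper open.
Joint ranges: [-177.97, 177.97], [-48.28, 115.42], [12.27, 149.76], [-77.06, 257.06], [2.81, 150.46], [-146.56, 146.56]. Speed limits (degrees/s): [147.25, 147.25, 180, 180, 180, 180].

INTERFACE

Orientations are given as [roll, pitch, yaw] about the fixed x, y, z axes, in that order (R = Rz(yaw) Ry(pitch) Rx(roll)).
In Python, from workcell import env, grab_frame, camera_model, models gives the robot as it stands.
- The arm moves only by the shell command python3 -m crank 'ROWS' [FORCE]. ROWS is text: rows parted by semicolons, each of 7 numbers parted by spaces: the closure, from -1 (fully open) to 1 (shut), so that 0 is half open, then the shift along the tool's x, y, z in mm, then the turn, a rotation vector about the tool's x, y, z in degrees. A call has 1 to 10 rows; each row shifts and turns the commanded pose from where the row before left it, along the tool's axes as they then stand; what a row does not reach is not made up. A row lasts 1/8 s, in which the tool goes at most 62.5 mm and 10.7 degrees, less where a joint would pass 70% of its speed; a pose out of reach is approached as far as the arm can. A call is refused whole if a number of a shift passes 62.5 or a number of a turn 10.7, either way. A call with a gripper value outside its range is refused whole. The fingers move at their own pace and stop on an object; FORCE is the grip in N (left out, the last holds). Time passes only in rows, so rows that do not move let the fingers close. It gives the time, the measured TCP pose, the force, the opening and the grip force at its end, in the units of the state.
- env.state(): the state, without advancing time (a new reading comes with each control period).
- grab_frame(name): name is "scene" or "side" or "wrist"; returns the picture (384x512x3 uint8, blue, green, red); there is no depth.
- camera_model(name): a dict with "K" (3x3 intrinsics, pixels), "R" (3x3) and "t" (3): a world point X has camera coordinates R X + t; the wrist camera has in their place "mount" (4x4, takes a point from camera to tool coordinates, whose origin is the TCP and whose axes are the flange's). Camera axes: x right, y down, z forward; pixel columns grow to the right and rows downward; lengths in mm; the calibration is good to about 2 mm. A picture is of the moment at which its call begins: read the wrist's pose just before it. camera_model takes no time and is no camera call.
- env.job_done(): hands the job in; it is judged then, once.
Trained networks look in the newest picture that a camera, given by its name, has taken for a name from the list of things; names that differ only in an ending like _2 or _b are one class to them, and where a whole thing is asked for, a point or a joint stands for the part that bears it (a point fixed in the world has none). Each returns a list of dicts, best first, with "p" (0 to 1); they miss things now and then, are a little off and sometimes report something else, mostly with a low value. They report only what shows in the picture. A call takes as long as a camera call.
- models.search_frame(name, camera): "point" ([x, y, z] in mm, in world coordinates, good to about 4 mm: the middle of the surface that is visible of it).
The state is a dict: "time_s": time; "qpos": joint angles; "qvel": joint speeds; "effort": joint torques, N m; "ee_pos": TCP position; "ee_rot": TCP orientation; "force": force on the tool from outside, world axes, zero at the start; "torque": the same for the moment, N m; "gripper_width": finger opening in mm; "gripper_force": force on a finger pad.
Only numpy, scipy, OpenCV 4.12 (cv2) and the standard library are available. Lean on these libraries where they do the work, as an engineer would, in place of code of your own. Each camera call takes 0.05 s, during which the arm holds its last target. There are 200 camera calls.

TASK

Stir the wooden knob blanks in the metal pot so that they do not stick together while they dry: lift the stirring rod with the square wooden handle out of the tool rack, lower it upright into the middle of the pot until its end is close to the floor, and sweep it round about three full turns in one direction, half-way between the pot's middle and its wall, so that it pushes the blanks along. Then let go and leave the rod standing in the pot, leaning on the rim, with all five blanks still in the pot.

Things in the scene. Friction and masses are not known exactly. Their poses are not given: they have to be found in the camera images.
- stirrer_grip (a point): the stirring rod: steel bar 12 mm thick, 115 mm long, below a square wooden handle 22 x 22 x 55 mm tall; about 0.12 kg. It hangs upright in the rack, its handle resting on the board. The point is on the handle's axis, 32 mm above its lower end, 23 mm below its top. z up along the rod; x, y square to the handle's faces, x (within 6 degrees) across the row of tools: grip along x
- stirrer_tip (a point): the lower end of the same stirring rod, on its axis, 147 mm below stirrer_grip; same axes
- rack: wooden tool rack, fixed: a board 60 x 250 mm on end boards, its top 120 mm above the table, with three 16 mm holes 85 mm apart in a row along its y. One holds the stirring rod, which must rise 115 mm to leave it; the others hold screwdrivers with round plastic handles 30 mm thick, tops up to 217 mm above the table. Origin: under its middle, on the table
- pot_floor (a point): open round aluminium pot, 132 mm across outside, 124 mm inside, fixed on a square 160 mm plywood base that is fast on the table. The point is the middle of its inner floor, 15 mm above the table; the rim is 75 mm above the floor. z up. The blanks stand on the floor in a loose ring round an empty middle at least 20 mm wide
- blank0_center (a point): turned beech knob blank, a drum 22 mm across and 18 mm tall with rounded edges and a dark screw hole in its top; the point is its centre (9 mm above the pot's floor while it stands in the pot)
- blank1_center (a point): another knob blank, like blank0
- blank2_center (a point): another knob blank, like blank0
- blank3_center (a point): another knob blank, like blank0
- blank4_center (a point): another knob blank, like blank0

How it is judged:
By the outcome, as a careful person would: the job done as asked, in the order asked, and still so for the second after the job is handed in, with the robot touching nothing.
It also fails if it takes over 72 s, if anything falls off the work surface, if the arm or the gripper's body presses on something with over 40 N, if the wrist force passes 120 N, or if a joint passes its speed limit or range.

## Working session

There is one attempt and no reset: what is moved stays moved. The work goes in short steps, Python scripts to look and compute and a shell command to move; the robot and the scene stay as the last step left them, time stands still between calls to the robot, and variables do not carry over. Pictures are saved under pics/ and viewed, at most 10 in all, crops included, and the job is handed in when it is done.

```bash
mkdir -p pics; cat > look.py <<'E'
import cv2,numpy as np
from workcell import env,grab_frame,camera_model,models
E
python3 - <<'E'
from look import *
a=grab_frame("scene");b=grab_frame("side")
cv2.imwrite("pics/a.png",a);cv2.imwrite("pics/b.png",b)
for c in("scene","side"):
  for n in("stirrer_grip","rack","pot_floor","blank0_center"):
    print(c,n,[(np.round(d["point"]).tolist(),round(d["p"],2)) for d in models.search_frame(n,c)])
s=env.state();print(s)
for c in("scene","side"):
  m=camera_model(c);print(c,-np.array(m["R"]).T@m["t"])
print(camera_model("wrist"))
E
```

```text
scene stirrer_grip [([610.0, 200.0, 144.0], 0.52), ([515.0, 184.0, 114.0], 0.42)]
scene rack [([512.0, 183.0, 115.0], 0.66)]
scene pot_floor [([505.0, -194.0, 16.0], 0.69)]
scene blank0_center []
side stirrer_grip [([616.0, 202.0, 141.0], 0.51)]
side rack [([528.0, 184.0, 108.0], 0.63)]
side pot_floor [([509.0, -207.0, 22.0], 0.91)]
side blank0_center [([543.0, -182.0, 31.0], 0.58)]
{'time_s': 0.5, 'qpos': array([-6.56615386e+01,  1.83139332e+01,  8.96425821e+01, -3.18318825e-04,
        7.20432783e+01, -1.14493319e+00]), 'qvel': array([ 0.00013661, -0.11458843, -0.04274306, -0.02874198,  0.06634332,
       -0.0069679 ]), 'effort': array([ 6.93124894e-04, -4.11990094e+01, -2.32039922e+01,  7.27649010e-02,
        3.84408818e-02, -2.74867932e-05]), 'ee_pos': array([ 247.39843295, -519.04791557,  203.73120893]), 'ee_rot': array([1.79999800e+02, 3.06876453e-04, 2.54834927e+01]), 'force': array([ 0.45055787, -0.38753589,  0.03232267]), 'torque': array([-0.00620177, -0.00665351, -0.00618809]), 'gripper_force': 0.0, 'gripper_width': 91.66620985449214}
scene [ 254.20263682 -590.09302596  904.02585318]
side [ 489.41989182 -646.90331005  702.73442482]
{'K': array([[287.05796422,   0.        , 252.90320508],
       [  0.        , 287.05796422, 196.66478734],
       [  0.        ,   0.        ,   1.        ]]), 'mount': array([[-2.63151053e-04, -9.68817953e-01, -2.47773495e-01,
         7.00782602e+01],
       [ 9.99998527e-01,  1.65316730e-04, -1.70846556e-03,
         3.69144144e-01],
       [ 1.69615321e-03, -2.47773579e-01,  9.68816482e-01,
        -1.81309176e+02],
       [ 0.00000000e+00,  0.00000000e+00,  0.00000000e+00,
         1.00000000e+00]])}
```

```bash
python3 - <<'E'
from look import *
a=cv2.imread("pics/a.png");b=cv2.imread("pics/b.png")
cv2.imwrite("pics/ab.png",cv2.resize(np.vstack([a,b]),(800,600)) if 0 else np.hstack([cv2.resize(a,(400,300)),cv2.resize(b,(400,300))]))
E
```

```text
(no output)
```

View pics/a.png

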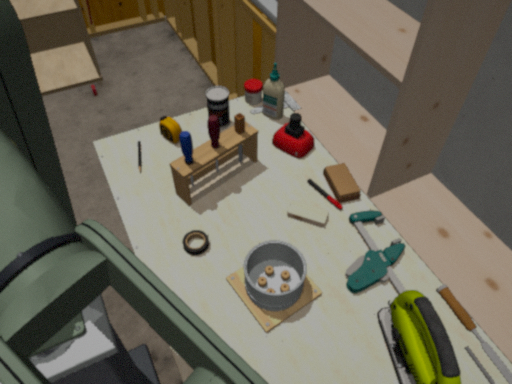

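View pics/b.png

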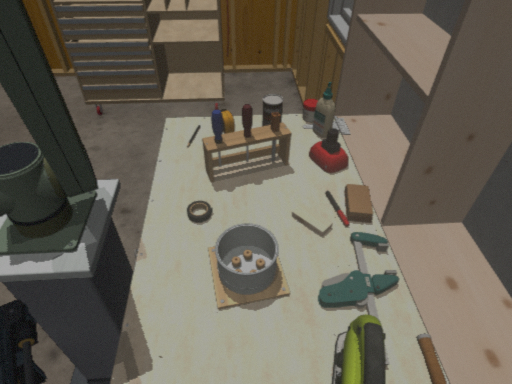

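The scene image shows the rack at about (215,150), with the wooden handle at its far end at (239,123). The pot is at (275,275), with its blanks round an empty middle. The side view agrees: handle at (276,121), pot at (247,258). I'll back-project these.

```bash
cat >> look.py <<'E'
def ray(c,px,z,pose=None):
    m=camera_model(c);K=np.array(m["K"])
    if c=="wrist":
        from scipy.spatial.transform import Rotation as Ro
        M=np.array(m["mount"]);Rt=Ro.from_euler("xyz",pose["ee_rot"],degrees=True).as_matrix()
        R=Rt@M[:3,:3];o=Rt@M[:3,3]+pose["ee_pos"]
    else:
        R=np.array(m["R"]).T;o=-R@np.array(m["t"])
    d=R@np.linalg.solve(K,[px[0],px[1],1.]);return np.round(o+d*(z-o[2])/d[2],1)
E
python3 - <<'E'
from look import *
for c,l in(("scene",[(187,174),(259,133)]),("side",[(208,149),(291,133)])):
  p,q=[ray(c,x,120) for x in l];print(p,q,np.degrees(np.arctan2(*(q-p)[1::-1])),np.linalg.norm(q-p))
print(ray("scene",(239,117),175),ray("side",(276,115),175))
E
```

```text
[431.9 125.2 120. ] [658.7 180.1 120. ] 13.60747108298485 233.35005892435518
[424.7 124.4 120. ] [660.4 186.8 120. ] 14.828484393921554 243.8201181198959
[611.7 203.7 175. ] [615.3 196.9 175. ]
```

```bash
python3 -m crank '-1 0 0 -50 0 0 5.75; -1 0 0 -50 0 0 5.75; -1 40 -46 0 0 0 0; -1 40 -46 0 0 0 0; -1 40 -46 0 0 0 0; -1 40 -46 0 0 0 0; -1 40 -46 0 0 0 0; -1 40 -46 0 0 0 0; -1 40 -46 0 0 0 0; -1 40 -46 0 0 0 0' ; python3 -m crank '-1 40 -46 0 0 0 0; -1 40 -46 0 0 0 0; -1 40 -46 0 0 0 0; -1 20 -30 0 0 0 0; -1 0 0 0 0 0 0; -1 0 0 0 0 0 0'
python3 - <<'E'
from look import *
s=env.state();im=grab_frame("wrist");cv2.imwrite("pics/w1.png",im)
print(s["ee_pos"],s["ee_rot"],s["time_s"]);print(models.search_frame("stirrer_grip","wrist"))
E
```

```text
time_s: 1.75
ee_pos: [469.6, -82.8, 304.1]
ee_rot: [180.0, -0.0, 14.0]
force: [0.9, -0.2, -0.0]
gripper_width: 91.4
gripper_force: 0.0
time_s: 2.5
ee_pos: [563.9, 111.7, 303.7]
ee_rot: [180.0, 0.0, 14.0]
force: [0.1, -0.1, -0.8]
gripper_width: 91.4
gripper_force: 0.0
[563.94035508 111.7145943  303.66483235] [1.79960997e+02 3.47278659e-02 1.39856098e+01] 2.5
[{'point': [615.1, 207.0, 172.8], 'p': 0.95}]
```

View pics/w1.png

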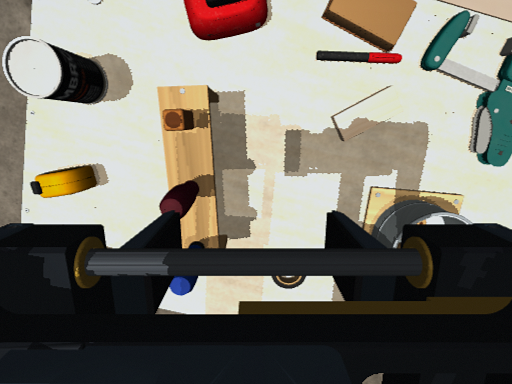

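The handle's top is at about (173,121) in the wrist view, with the free end of the board beyond it and the red screwdriver at (180,197). I'll enlarge it to get the handle's angle.

```bash
python3 - <<'E'
from look import *
im=cv2.imread("pics/w1.png")[75:255,140:260];cv2.imwrite("pics/w1c.png",cv2.resize(im,None,fx=3.3,fy=3.3,interpolation=cv2.INTER_CUBIC))
E
```

```text
(no output)
```

View pics/w1c.png

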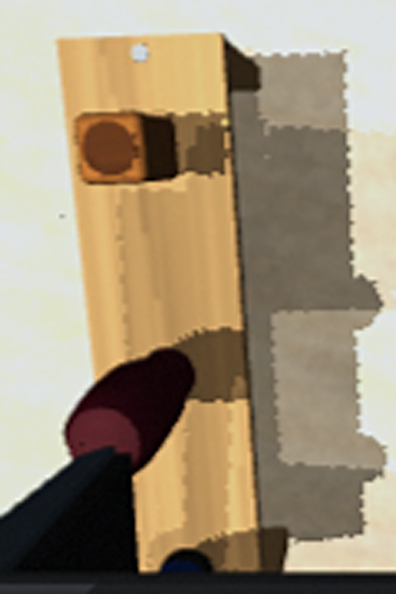

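The handle's top face has crop corners (76,116), (138,114), (147,181) and (85,185). The board edges are clear too.

```bash
python3 - <<'E'
from look import *
s=dict(ee_pos=np.array([563.94,111.71,303.66]),ee_rot=[179.961,.035,13.986])
f=lambda x,z:ray("wrist",(x[0]/3.3+140,x[1]/3.3+75),z,s)
c=[f(x,175) for x in((76,116),(138,114),(147,181),(85,185))];print(c,np.mean(c,0))
an=lambda p,q:np.degrees(np.arctan2(*(q-p)[1::-1]))
print("handle",an(c[3],c[0]),an(c[2],c[1]),an(c[0],c[1])+90,an(c[3],c[2])+90)
print("board",an(f((138,572),120),f((57,40),120)),an(f((262,572),120),f((222,34),120)))
print(f((57,40),120),f((222,34),120))
E
```

```text
[array([622.1, 222.2, 175. ]), array([627.4, 203.5, 175. ]), array([607.9, 197. , 175. ]), array([601.9, 215.9, 175. ])] [614.825 209.65  175.   ]
handle 17.321718025919555 18.43494882292201 15.823920932021366 17.612577842923812
board 18.495542614592615 16.243905890380724
[644.7 249.9 120. ] [661.2 192.3 120. ]
```

```bash
python3 -m crank '-1 0 0 0 0 0 -3; -1 39 -39 0 0 0 0; -1 38 -39 0 0 0 0; -1 0 0 30 0 0 0; -1 0 0 30 0 0 0; -1 0 0 0 0 0 0; -1 0 0 0 0 0 0'
python3 - <<'E'
from look import *
s=env.state();im=grab_frame("wrist");cv2.imwrite("pics/w2.png",im)
print(s["ee_pos"],s["ee_rot"],s["time_s"]);print(models.search_frame("stirrer_grip","wrist"))
E
```

```text
time_s: 3.48
ee_pos: [615.8, 208.6, 245.4]
ee_rot: [180.0, -0.1, 16.9]
force: [0.1, -1.1, 0.6]
gripper_width: 91.4
gripper_force: 0.0
[615.76937079 208.64083416 245.38399017] [ 1.79993081e+02 -1.39959384e-01  1.69197039e+01] 3.475
[{'point': [618.8, 212.2, 176.0], 'p': 0.75}]
```

View pics/w2.png

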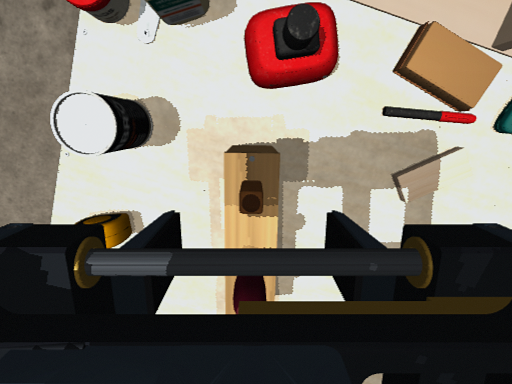

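The handle's top centre at (251,202) projects to within 2 mm of the jaw centre, and it's square to the jaws. I'll descend and grip.

```bash
python3 -m crank '-1 0 -1.5 34 0 0 0; -1 0 0 34 0 0 0; -1 0 0 30 0 0 0; -1 0 0 0 0 0 0; 1 0 0 0 0 0 0; 1 0 0 0 0 0 0; 1 0 0 0 0 0 0; 1 0 0 0 0 0 0; 1 0 0 0 0 0 0; 1 0 0 0 0 0 0' 40;  python3 -m crank '1 0 0 0 0 0 0; 1 0 0 0 0 0 0; 1 0 0 0 0 0 0'
```

```text
time_s: 4.82
ee_pos: [614.6, 210.8, 145.7]
ee_rot: [180.0, 0.0, 17.0]
force: [0.1, -0.1, -0.8]
gripper_width: 34.1
gripper_force: 0.0
time_s: 5.2
ee_pos: [614.6, 210.7, 145.6]
ee_rot: [180.0, 0.0, 17.0]
force: [0.2, -0.4, 0.2]
gripper_width: 21.6
gripper_force: 40.0
```

```bash
python3 -m crank '1 0 0 -5 0 0 0; 1 0 0 -15 0 0 0; 1 0 0 -25 0 0 0; 1 0 0 -25 0 0 0; 1 0 0 -25 0 0 0; 1 0 0 -25 0 0 0; 1 0 0 -25 0 0 0; 1 0 0 0 0 0 0; 1 0 0 0 0 0 0' 60
python3 - <<'E'
from look import *
for c in("scene","side"):
  im=grab_frame(c);cv2.imwrite(f"pics/{c}2.png",im)
s,t=cv2.imread("pics/scene2.png"),cv2.imread("pics/side2.png")
cv2.imwrite("pics/c2.png",np.hstack([cv2.resize(s[230:330,220:330],(396,360),interpolation=2),cv2.resize(t[210:310,190:300],(396,360),interpolation=2)]))
print(models.search_frame("blank0_center","scene"),models.search_frame("stirrer_tip","side"))
E
```

```text
time_s: 6.32
ee_pos: [614.2, 210.6, 290.1]
ee_rot: [180.0, 0.1, 17.0]
force: [-0.0, -0.1, -1.7]
gripper_width: 21.8
gripper_force: 60.0
[] []
```

View pics/c2.png

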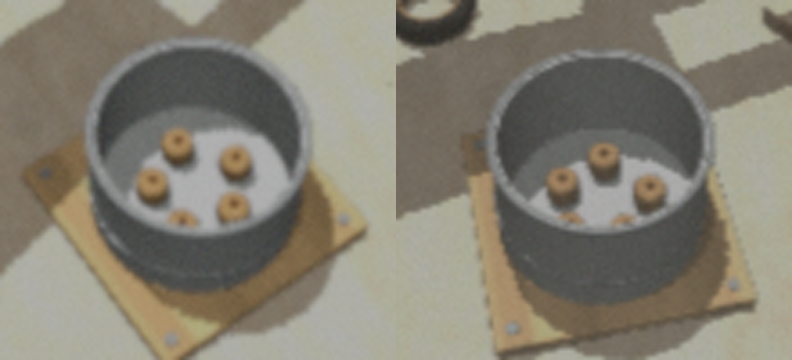

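The crop shows the pot's rim and all five blanks in a ring. In the left view they're at (178,138), (236,156), (152,178), (234,203) and (183,218).

```bash
python3 - <<'E'
from look import *
from scipy.optimize import least_squares as L
for c,o,e,b in(("scene",(220,230),((86,135),(311,140),(197,38),(195,238)),((178,138),(236,156),(152,178),(234,203),(183,218))),
 ("side",(190,210),((90,140),(318,138),(204,50),(204,232)),((207,148),(167,174),(254,182),(176,217),(226,220)))):
  f=lambda x,z:ray(c,(x[0]/3.6+o[0],x[1]/3.6+o[1]),z)
  P=np.array([f(x,90)[:2] for x in e])
  r=L(lambda v:np.hypot(*(P-v[:2]).T)-v[2],[505,-200,66]);print(c,r.x.round(1),r.fun.round(1))
  for x in b:
    d=f(x,33)[:2]-r.x[:2];print("  ",d.round(0),np.hypot(*d).round(0),np.degrees(np.arctan2(d[1],d[0])).round())
E
```

```text
scene [ 511.3 -186.5   67.7] [-0.5 -0.5  0.5  0.5]
   [ 5. 31.] 31.0 81.0
   [32.  3.] 32.0 6.0
   [-23.  13.] 27.0 150.0
   [ 14. -25.] 29.0 -60.0
   [-19. -20.] 27.0 -133.0
side [ 512.4 -187.4   66.8] [ 0.6  0.6 -0.6 -0.7]
   [ 3. 33.] 33.0 84.0
   [-23.  14.] 27.0 148.0
   [31.  5.] 32.0 9.0
   [-18. -18.] 26.0 -136.0
   [ 12. -22.] 25.0 -61.0
```

```bash
python3 -m crank '1 0 20 0 0 0 0; 1 0 40 0 0 0 0; 1 0 20 0 0 0 0; 1 0 0 0 0 0 8.5; 1 0 0 0 0 0 8.5; 1 -15 40 0 0 0 0; 1 -15 40 0 0 0 0; 1 -15 40 0 0 0 0; 1 -16 40 0 0 0 0; 1 -16 40 0 0 0 0' ; python3 -m crank '1 -16 40 0 0 0 0; 1 -16 40 0 0 0 0; 1 -10 30 0 0 0 0; 1 -7 11 0 0 0 0; 1 0 0 0 0 0 0; 1 0 0 0 0 0 0; 1 0 0 0 0 0 0; 1 0 0 0 0 0 0'
python3 - <<'E'
from look import *
s=env.state();print(s["ee_pos"],s["ee_rot"],s["time_s"])
for c in("scene","side"): cv2.imwrite(f"pics/{c}3.png",grab_frame(c))
s,t=cv2.imread("pics/scene3.png"),cv2.imread("pics/side3.png")
cv2.imwrite("pics/c3.png",np.hstack([cv2.resize(s[150:330,220:330],(366,600),interpolation=2),cv2.resize(t[130:310,190:300],(366,600),interpolation=2)]))
E
```

```text
time_s: 7.78
ee_pos: [560.3, -67.4, 290.8]
ee_rot: [-180.0, -0.0, -0.0]
force: [-0.3, 0.8, -1.9]
gripper_width: 21.1
gripper_force: 60.0
time_s: 8.78
ee_pos: [512.2, -186.0, 290.7]
ee_rot: [-180.0, -0.0, 0.1]
force: [0.1, -0.1, -0.9]
gripper_width: 21.3
gripper_force: 60.0
[ 512.23900441 -186.01180246  290.70570201] [-1.79994426e+02 -1.95232389e-03  5.35851297e-02] 8.775
```

View pics/c3.png

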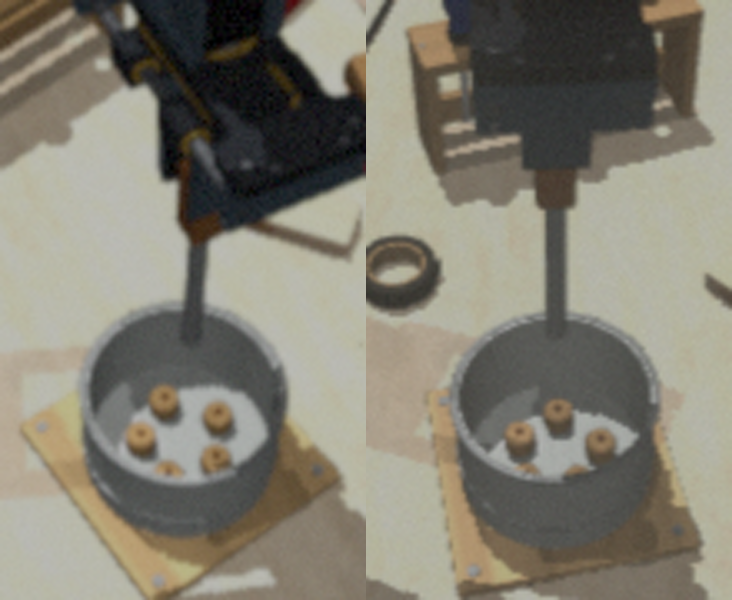

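The rod is held upright over the pot. Its tip is at crop (192,338) in the scene view and (557,333) in the side view. I'll check the tip's position in the same cameras as the pot.

```bash
python3 - <<'E'
from look import *
for z in(146,150,154): print(z,ray("scene",(277.7,250.5),z),ray("side",(247.3,229.5),z))
E
```

```text
146 [ 516.9 -182.4  146. ] [ 514.  -184.3  146. ]
150 [ 515.5 -184.5  150. ] [ 513.8 -187.7  150. ]
154 [ 514.2 -186.7  154. ] [ 513.7 -191.   154. ]
```

```bash
python3 -m crank '1 -1.5 0.5 25 0 0 0; 1 0 0 30 0 0 0; 1 0 0 30 0 0 0; 1 0 0 20 0 0 0; 1 0 0 15 0 0 0; 1 0 0 7 0 0 0; 1 0 0 3 0 0 0; 1 0 0 0 0 0 0; 1 0 0 0 0 0 0; 1 0 0 0 0 0 0'
```

```text
time_s: 10.12
ee_pos: [510.7, -187.3, 161.2]
ee_rot: [180.0, -0.0, -0.0]
force: [-0.2, 0.8, -1.7]
gripper_width: 21.6
gripper_force: 60.0
```

```bash
python3 -m crank '1 5 -5 1.5 0 0 0; 1 6 -6 0 0 0 0; 1 6 -6 0 0 0 0; 1 5 -5 0 0 0 0; 1 0 0 0 0 0 0'
python3 -m crank '1 -6.4 -4.9 0 0 0 0; 1 -7.5 -3.1 0 0 0 0; 1 -8 -1.1 0 0 0 0; 1 -8 1.1 0 0 0 0; 1 -7.5 3.1 0 0 0 0; 1 -6.4 4.9 0 0 0 0; 1 -4.9 6.4 0 0 0 0; 1 -3.1 7.5 0 0 0 0'
python3 - <<'E'
from look import *
for c in("scene","side"): cv2.imwrite(f"pics/{c}4.png",grab_frame(c))
s,t=cv2.imread("pics/scene4.png"),cv2.imread("pics/side4.png")
cv2.imwrite("pics/c4.png",np.hstack([cv2.resize(s[190:330,220:330],(396,504),interpolation=2),cv2.resize(t[170:310,190:300],(396,504),interpolation=2)]))
E
```

```text
time_s: 10.75
ee_pos: [532.9, -164.8, 159.2]
ee_rot: [180.0, 0.0, 0.0]
force: [-0.4, -0.1, -1.2]
gripper_width: 21.6
gripper_force: 60.0
time_s: 11.75
ee_pos: [480.4, -179.7, 159.3]
ee_rot: [180.0, -0.0, -0.0]
force: [0.5, -0.3, -1.2]
gripper_width: 21.2
gripper_force: 60.0
```

View pics/c4.png

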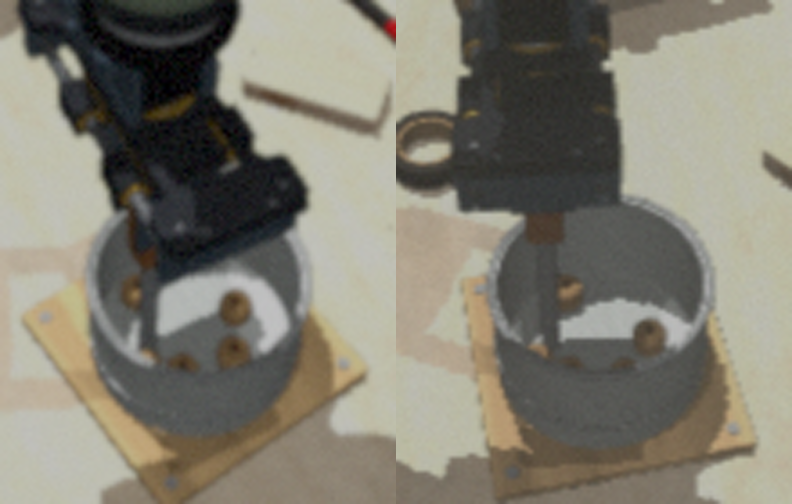

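The rod is pushing the blanks round. All five are on the floor, with two now beside the rod at (132,290) and (148,352). I'll finish turn 1 and do turn 2.

```bash
python3 -m crank '1 -1.1 8 0 0 0 0; 1 1.1 8 0 0 0 0; 1 3.1 7.5 0 0 0 0; 1 4.9 6.4 0 0 0 0; 1 6.4 4.9 0 0 0 0; 1 7.5 3.1 0 0 0 0; 1 8 1.1 0 0 0 0; 1 8 -1.1 0 0 0 0' && python3 -m crank '1 7.5 -3.1 0 0 0 0; 1 6.4 -4.9 0 0 0 0; 1 4.9 -6.4 0 0 0 0; 1 3.1 -7.5 0 0 0 0; 1 1.1 -8 0 0 0 0; 1 -1.1 -8 0 0 0 0; 1 -3.1 -7.5 0 0 0 0; 1 -4.9 -6.4 0 0 0 0'
python3 -m crank '1 -6.4 -4.9 0 0 0 0; 1 -7.5 -3.1 0 0 0 0; 1 -8 -1.1 0 0 0 0; 1 -8 1.1 0 0 0 0; 1 -7.5 3.1 0 0 0 0; 1 -6.4 4.9 0 0 0 0; 1 -4.9 6.4 0 0 0 0; 1 -3.1 7.5 0 0 0 0' && python3 -m crank '1 -1.1 8 0 0 0 0; 1 1.1 8 0 0 0 0; 1 3.1 7.5 0 0 0 0; 1 4.9 6.4 0 0 0 0; 1 6.4 4.9 0 0 0 0; 1 7.5 3.1 0 0 0 0; 1 8 1.1 0 0 0 0; 1 8 -1.1 0 0 0 0'
```

```text
time_s: 12.85
ee_pos: [518.8, -216.4, 159.1]
ee_rot: [-179.9, 0.1, -0.0]
force: [-0.4, 2.5, -1.5]
gripper_width: 21.7
gripper_force: 60.0
time_s: 13.85
ee_pos: [532.0, -164.7, 159.3]
ee_rot: [180.0, 0.0, -0.0]
force: [-0.4, 0.3, -1.1]
gripper_width: 21.8
gripper_force: 60.0
time_s: 14.85
ee_pos: [480.4, -179.8, 159.3]
ee_rot: [180.0, -0.0, -0.0]
force: [0.5, -0.7, -1.6]
gripper_width: 21.4
gripper_force: 60.0
time_s: 15.85
ee_pos: [519.0, -216.7, 159.1]
ee_rot: [-180.0, 0.0, -0.0]
force: [-1.0, 0.2, -1.2]
gripper_width: 21.8
gripper_force: 60.0
```

```bash
python3 -m crank '1 7.5 -3.1 0 0 0 0; 1 6.4 -4.9 0 0 0 0; 1 4.9 -6.4 0 0 0 0; 1 3.1 -7.5 0 0 0 0; 1 1.1 -8 0 0 0 0; 1 -1.1 -8 0 0 0 0; 1 -3.1 -7.5 0 0 0 0; 1 -4.9 -6.4 0 0 0 0' && python3 -m crank '1 -6.4 -4.9 0 0 0 0; 1 -7.5 -3.1 0 0 0 0; 1 -8 -1.1 0 0 0 0; 1 -8 1.1 0 0 0 0; 1 -7.5 3.1 0 0 0 0; 1 -6.4 4.9 0 0 0 0; 1 -4.9 6.4 0 0 0 0; 1 -3.1 7.5 0 0 0 0' && python3 -m crank '1 -1.1 8 0 0 0 0; 1 1.1 8 0 0 0 0; 1 3.1 7.5 0 0 0 0; 1 4.9 6.4 0 0 0 0; 1 6.4 4.9 0 0 0 0; 1 7.5 3.1 0 0 0 0; 1 8 1.1 0 0 0 0; 1 8 -1.1 0 0 0 0' &&  python3 -m crank '1 7.5 -3.1 0 0 0 0; 1 6.4 -4.9 0 0 0 0; 1 4.9 -6.4 0 0 0 0; 1 3.1 -7.5 0 0 0 0; 1 1.1 -8 0 0 0 0; 1 -1.1 -8 0 0 0 0; 1 -3.1 -7.5 0 0 0 0; 1 -4.9 -6.4 0 0 0 0; 1 0 0 0 0 0 0; 1 0 0 0 0 0 0'
python3 - <<'E'
from look import *
for c in("scene","side"): cv2.imwrite(f"pics/{c}5.png",grab_frame(c))
s,t=cv2.imread("pics/scene5.png"),cv2.imread("pics/side5.png")
cv2.imwrite("pics/c5.png",np.hstack([cv2.resize(s[190:330,220:330],(396,504),interpolation=2),cv2.resize(t[170:310,190:300],(396,504),interpolation=2)]))
E
```

```text
time_s: 16.85
ee_pos: [532.0, -164.7, 159.3]
ee_rot: [180.0, 0.0, -0.0]
force: [0.1, 0.6, -1.9]
gripper_width: 21.8
gripper_force: 60.0
time_s: 17.85
ee_pos: [480.4, -179.8, 159.3]
ee_rot: [180.0, -0.0, -0.0]
force: [-0.3, -0.7, -1.0]
gripper_width: 21.6
gripper_force: 60.0
time_s: 18.85
ee_pos: [519.2, -217.0, 159.2]
ee_rot: [-180.0, -0.0, -0.0]
force: [1.1, -0.3, -1.1]
gripper_width: 21.5
gripper_force: 60.0
time_s: 20.1
ee_pos: [532.5, -165.4, 159.4]
ee_rot: [180.0, -0.0, -0.0]
force: [-0.7, -0.4, -2.0]
gripper_width: 21.5
gripper_force: 60.0
```

View pics/c5.png

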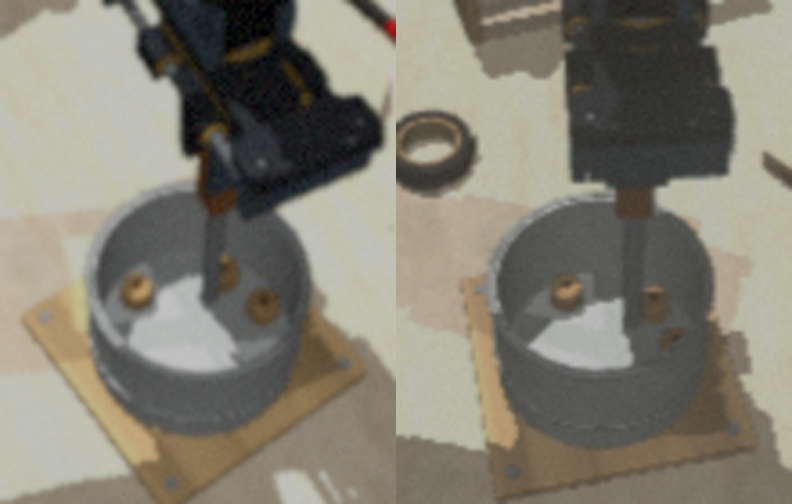

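After three turns the rod is still upright. Three blanks show at crop (138,290), (225,270) and (262,305); the other two are hidden behind the near wall. I'll locate the blanks numerically to choose where the rod should lean.

```bash
python3 - <<'E'
from look import *
c0=np.array([512,-187])
def show(t,d):
  d=np.array(d[:2])-c0;print(t,d.round(),np.hypot(*d).round(),np.degrees(np.arctan2(d[1],d[0])).round())
for x in((138,283),(228,266),(263,298)): show("scene",ray("scene",(220+x[0]/3.6,190+x[1]/3.6),33))
for x in((169,283),(259,293),(276,336)): show("side",ray("side",(190+x[0]/3.6,170+x[1]/3.6),33))
im=grab_frame("wrist");cv2.imwrite("pics/w5.png",im)
for d in models.search_frame("blank0_center","wrist"): show("wrist %s %.2f"%(d["point"][2],d["p"]),d["point"])
# brown blobs
s=env.state();h=cv2.cvtColor(im,cv2.COLOR_BGR2HSV)
m=cv2.inRange(h,(5,70,40),(22,255,255));n,l,st,ce=cv2.connectedComponentsWithStats(m)
for i in range(1,n):
  if 60<st[i,4]<4000:
    p=ray("wrist",ce[i],28,s)
    if np.hypot(*(p[:2]-c0))<75: show("blob %s %d"%(ce[i].round(),st[i,4]),p)
E
```

```text
scene [-19.  42.] 47.0 114.0
scene [38. 28.] 47.0 36.0
scene [47. -3.] 47.0 -3.0
side [-20.  41.] 45.0 116.0
side [37. 29.] 47.0 38.0
side [45. -4.] 45.0 -5.0
wrist 29.9 0.82 [42. 34.] 54.0 39.0
blob [263. 150.] 3755 [63. 12.] 64.0 10.0
blob [274. 165.] 252 [46. -2.] 46.0 -2.0
blob [245. 174.] 279 [36. 31.] 47.0 40.0
blob [312. 190.] 299 [ 19. -44.] 47.0 -67.0
blob [253. 228.] 1413 [-26.  22.] 35.0 140.0
```

The blanks lie at radius ~47 mm, at about −4°, 38°, −67° and 115°, so the −x side is free. I'll bring the tip there, tilt 15° toward −x until the rod meets the rim, and then set it down.

```bash
python3 -m crank '1 -7 3.7 0 0 0 0; 1 -7 3.7 0 0 0 0; 1 -7 3.7 0 0 0 0; 1 -7 3.7 0 0 0 0; 1 -7 3.6 0 0 0 0; 1 -7 3.6 0 0 0 0; 1 0 0 0 0 0 0' && python3 -m crank '1 -10.5 0 1 0 3 0; 1 -10.5 0 0.5 0 3 0; 1 -10.5 0 -0.1 0 3 0; 1 -10.5 0 -0.6 0 3 0; 1 -10.5 0 -1.2 0 3 0; 1 0 0 0 0 0 0; 1 0 0 0 0 0 0; 1 0 0 0 0 0 0'
```

```text
time_s: 21.18
ee_pos: [489.9, -187.5, 159.3]
ee_rot: [180.0, -0.0, -0.1]
force: [-0.2, -0.7, -1.6]
gripper_width: 21.6
gripper_force: 60.0
time_s: 22.18
ee_pos: [438.6, -187.3, 154.2]
ee_rot: [180.0, -15.0, 0.0]
force: [0.3, 0.6, -2.0]
gripper_width: 21.7
gripper_force: 60.0
```

```bash
python3 -m crank '1 -0.4 0 1.4 0 0 0; 1 -1 0 -0.3 0 0 0; 1 0 0 0 0 0 0; 1 0 0 0 0 0 0' && python3 -m crank '1 -1 0 -0.3 0 0 0; 1 0 0 0 0 0 0; 1 0 0 0 0 0 0'
```

```text
time_s: 22.68
ee_pos: [437.8, -187.4, 153.1]
ee_rot: [180.0, -15.1, -0.0]
force: [5.1, 0.8, -2.8]
gripper_width: 21.7
gripper_force: 60.0
time_s: 23.05
ee_pos: [437.2, -187.5, 153.5]
ee_rot: [180.0, -15.2, -0.1]
force: [6.2, 1.2, -2.3]
gripper_width: 21.5
gripper_force: 60.0
```

```bash
python3 -m crank '1 0.5 0 1.1 0 0 0; 1 0 0 0 0 0 0; 1 0 0 0 0 0 0' && python3 -m crank '1 0 0 1 0 0 0; 1 0 0 0 0 0 0; 1 0 0 0 0 0 0'
```

```text
time_s: 23.42
ee_pos: [437.7, -187.6, 152.5]
ee_rot: [179.9, -15.1, -0.0]
force: [5.1, 1.0, 0.6]
gripper_width: 21.4
gripper_force: 60.0
time_s: 23.8
ee_pos: [437.9, -187.7, 151.4]
ee_rot: [179.9, -15.1, -0.0]
force: [5.6, 0.3, 1.1]
gripper_width: 21.5
gripper_force: 60.0
```

```bash
python3 -m crank '1 0.3 0 1 0 0 0; 1 0 0 0 0 0 0; 1 0 0 0 0 0 0' && python3 -m crank '1 0 0 1 0 0 0; 1 0 0 0 0 0 0; 1 0 0 0 0 0 0'
```

```text
time_s: 24.18
ee_pos: [438.3, -187.7, 151.0]
ee_rot: [179.9, -15.1, -0.0]
force: [2.4, 1.2, 5.6]
gripper_width: 21.7
gripper_force: 60.0
time_s: 24.55
ee_pos: [438.5, -187.8, 150.8]
ee_rot: [179.9, -15.2, 0.0]
force: [1.0, 1.3, 12.5]
gripper_width: 21.5
gripper_force: 60.0
```

```bash
python3 -m crank '1 0 0 -1 0 0 0; 1 0 0 0 0 0 0; 0.4 0 0 0 0 0 0; 0.3 0 0 0 0 0 0; 0.2 0 0 0 0 0 0; 0 0 0 0 0 0 0; -0.3 0 0 0 0 0 0; -0.3 0 0 0 0 0 0; -0.3 0 0 0 0 0 0; -0.3 0 0 0 0 0 0'
python3 - <<'E'
from look import *
for c in("scene","side"): cv2.imwrite(f"pics/{c}6.png",grab_frame(c))
w=grab_frame("wrist");cv2.imwrite("pics/w6.png",w)
for c in("scene","side","wrist"): print([(np.round(d["point"]).tolist(),round(d["p"],2)) for d in models.search_frame("stirrer_grip",c)])
E
```

```text
time_s: 25.8
ee_pos: [437.5, -187.2, 150.0]
ee_rot: [180.0, -15.0, -0.0]
force: [0.3, 0.4, -0.5]
gripper_width: 59.1
gripper_force: 0.0
[([467.0, -197.0, 57.0], 0.49)]
[([460.0, -196.0, 107.0], 0.56)]
[([545.0, -152.0, 32.0], 0.72), ([442.0, -188.0, 173.0], 0.64)]
```

```bash
python3 -m crank '-0.6 0 0 -10 0 0 0; -0.6 0 0 -20 0 0 0; -0.6 0 0 -30 0 0 0; -0.6 0 0 -40 0 0 0; -0.6 0 0 -50 0 0 0; -0.6 -40 0 -20 0 0 0; -0.6 -40 0 0 0 0 0; -0.6 0 0 0 0 0 0; -0.6 0 0 0 0 0 0'
python3 - <<'E'
from look import *
for c in("scene","side"): cv2.imwrite(f"pics/{c}7.png",grab_frame(c))
w=grab_frame("wrist");cv2.imwrite("pics/w7.png",w)
s,t=cv2.imread("pics/scene7.png"),cv2.imread("pics/side7.png")
cv2.imwrite("pics/c7.png",np.hstack([cv2.resize(s[190:330,220:330],(240,305),interpolation=2),cv2.resize(t[170:310,190:300],(240,305),interpolation=2),cv2.resize(w,(320,305))]))
E
```

```text
time_s: 27.22
ee_pos: [316.7, -187.5, 294.2]
ee_rot: [179.9, -15.1, -0.0]
force: [-0.3, 0.6, 0.2]
gripper_width: 73.1
gripper_force: 0.0
```

View pics/c7.png

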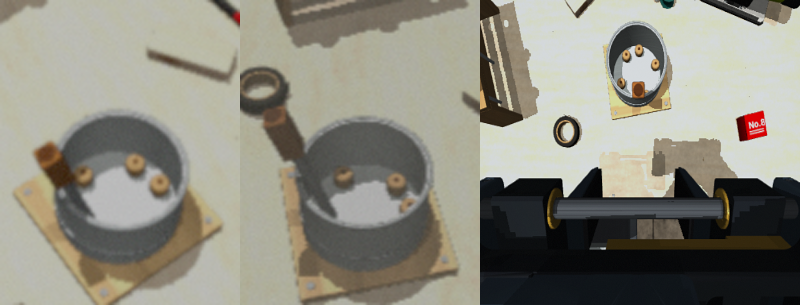

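The rod is leaning on the rim with the robot clear. The wrist view shows four blanks, and the fifth is hidden by the handle or the near wall. I'll look for it numerically from higher up.

```bash
python3 -m crank '-0.6 13 0 -48 0 0 0; -0.6 13 0 -48 0 0 0; -0.6 50 0 -10 0 -5 0; -0.6 50 0 -5 0 -5 0; -0.6 40 0 0 0 -5 0; -0.6 0 0 0 0 0 0; -0.6 0 0 0 0 0 0'
python3 - <<'E'
from look import *
c0=np.array([512,-187])
s=env.state();im=grab_frame("wrist");cv2.imwrite("pics/w8.png",im)
h=cv2.cvtColor(im,cv2.COLOR_BGR2HSV)
m=cv2.inRange(h,(5,70,40),(22,255,255));n,l,st,ce=cv2.connectedComponentsWithStats(m)
for i in range(1,n):
  if st[i,4]>25:
    p=ray("wrist",ce[i],30,s);d=p[:2]-c0
    if np.hypot(*d)<110: print(ce[i].round(),st[i],d.round(),np.hypot(*d).round())
print([(np.round(d["point"]).tolist(),round(d["p"],2)) for d in models.search_frame("blank0_center","wrist")])
print([(np.round(d["point"]).tolist(),round(d["p"],2)) for d in models.search_frame("stirrer_grip","wrist")])
E
```

```text
time_s: 28.25
ee_pos: [450.8, -186.9, 431.9]
ee_rot: [-180.0, 0.1, 0.0]
force: [-0.9, 0.9, 0.1]
gripper_width: 73.2
gripper_force: 0.0
[283. 120.] [258  82  37  80 497] [ 15. -57.] 59.0
[220.  96.] [213  94  17   6  44] [58. 64.] 87.0
[254. 103.] [250  98  10  11  89] [46. -2.] 47.0
[238. 109.] [233 104  10  11  90] [35. 31.] 47.0
[276. 118.] [271 113  11  11  91] [ 18. -44.] 47.0
[231. 138.] [227 133  10  10  83] [-20.  44.] 48.0
[224. 158.] [214 139  28  30 169] [-61.  60.] 85.0
[263. 150.] [259 145   9  11  78] [-44. -19.] 48.0
[253. 176.] [244 163  17  26 349] [-96.   1.] 97.0
[]
[([444.0, -186.0, 166.0], 0.79)]
```

```bash
python3 -c "
from workcell import env
print(env.job_done())"
```

```text
the job is handed in; nothing more can be done
None
```

The blanks got three full turns in one direction; the rod now leans on the pot's rim, all five blanks are still in the pot, and I handed the job in at about 28 s of the 72 s allowed.

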